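Slacken the mould clamp by one turn of its hand wheel

ROBOT

A 6-joint arm with a two-finger parallel gripper is mounted at the origin on the work surface. World frame = base frame: x ahead of the robot, y to its left, z up, the work surface at z = 0. Lengths are in m, angles in rad, forces in N, time in s.
With the tool pointing down it reaches from about 0.275 to 0.725 m from the base axis. Payload 15.9 kg.
Tool frame: the origin (TCP) lies between the finger pads; the fingertips stand 19 mm ahead of it and the grasp point (between the pads) is the TCP; z points along the fingers, y is the line along which they close (so a half turn about z gives the same grasp; the last joint's range is limited). The gripper opens to 85 mm and grips with 20 to 120 N. Pads are 22 mm wide; open, the fingers measure 114 mm over their backs; the gripper's body (76 mm by 85 mm) begins 54 mm behind the grasp point. The pads swing forward as they close: fully open they stand 13 mm farther back than shut.
Start: joints at [1.287, 0.213, -0.034, 1.323, 0, 1.571], TCP at [0.14, 0.48, 0.25] pointing down, gripper open.
Joint ranges: [-2.98, 2.98], [-0.74, 1.72], [-1.14, 1.35], [-2.1, 2.04], [-1.57, 1.44], [-3.14, 3.14]. Speed limits (rad/s): [1.89, 1.89, 2.39, 2.57, 3.14, 3.14].

INTERFACE

Orientations are given as a rotation vector (axis times angle).
In Python, from cell import sense, read_camera, close_job gives the robot as it stands. The module is installed in compiled form; this text tells all that it offers.
- The arm moves only by the tool move_arm, never from a script. Its argument "targets" is a list of rows, each an object with "angular": the turn, a rotation vector about the tool's x, y, z scaled (see below), a list of three; "dp": the shift along the tool's x, y, z scaled (see below), a list of three; "claw": the opening, from -1 (shut) to 1 (fully open). A call has exactly 8 rows; each row shifts and turns the commanded pose from where the row before left it, along the tool's axes as they then stand; what a row does not reach is not made up. The controller multiplies each number of a shift by 25 mm and each number of a turn by pi rad. A row lasts 1/8 s, in which the tool goes at most 62.5 mm and 10.7 degrees, less where a joint would pass 70% of its speed; a pose out of reach is approached as far as the arm can. A call with a number of a shift or a turn outside -1 to 1 is refused whole. A call with a gripper value outside its range is refused whole. The fingers move at their own pace and stop on an object; "grip_force" is the grip in N (left out, the last holds). Time passes only in rows, so rows that do not move let the fingers close, or fill a call up. It gives the time, the measured TCP pose, the force, the opening and the grip force at its end, in the units of the state.
- sense(): the state, without advancing time (a new reading comes with each control period).
- read_camera(name): name is "side" or "top" or "wrist"; returns a dict with "frame" (400x640x3 uint8, red, green, blue), "fx", "fy", "cx", "cy" (pixels), "distortion" ([k1, k2, p1, p2, k3] as OpenCV has them; the pictures are not rectified), "R" (3x3) and "t" (3): a world point X has camera coordinates R X + t. Camera axes: x right, y down, z forward; pixel columns grow to the right and rows downward; lengths in m; the calibration is good to about 2 mm. A picture is of the moment at which its call begins. There is no depth.
- close_job(): hands the job in; it is judged then, once.
The state is a dict: "clock": time; "qpos": joint angles; "qd": joint speeds; "joint_torque": joint torques, N m; "ee_pos": TCP position; "tool_rot": TCP orientation; "force": force on the tool from outside, world axes, zero at the start; "wrist_torque": the same for the moment, N m; "finger_gap": finger opening in m; "grip_force": force on a finger pad.
Only numpy, scipy, OpenCV 4.12 (cv2) and the standard library are available. Lean on these libraries where they do the work, as an engineer would, in place of code of your own. Each camera call takes 0.05 s, during which the arm holds its last target. There are 200 camera calls.

TASK

Slacken the screw clamp on the closed moulding flask: with your fingertips, push its hand wheel round counter-clockwise (seen from above) by the upright red handle, through exactly one full turn, so that the handle stops where it stood at first. Only push the handle, never take it between the fingers. Leave the flask, mallet, brush and rammer where they are, and finish with the hand clear of everything.

Things in the scene. Friction and masses are not known exactly. Their poses are not given: they have to be found in the camera images.
- wheel (a joint): Turn of the clamp's hand wheel in rad: 0 at the start (clamp tight, cannot go below 0), grows counter-clockwise seen from above, 6.283 is one full turn. The axis is vertical. It is stiff (3 to 4 N of push at the handle), needs an even push and stays where it is left. No stop near one turn. Each turn raises the wheel, handle and clamp pad by 5 mm.
- hub (a point): Centre of the wheel, on its axis, at the top face of the hub (also the top of the screw's end), 227 mm above the bench at the start. The grey wheel is 178 mm over its rim, three spokes; rim a round bar of 18 mm diameter whose top lies 11 mm below this point. It sits above a blue cross beam (330 x 56 mm, top 178 mm above the bench, brass nut to 186 mm).
- handle: Upright red revolving handle standing on the end of one spoke at the rim, 75 mm from the wheel axis; 64 mm tall, 18 mm diameter at the foot, 25 mm at the middle, 14 mm at the top. Origin on its own vertical axis at mid-height, 251 mm above the bench at the start; its foot is 3 mm above the rim's top. It spins freely about its own axis, so its yaw means nothing; the wheel's start angle may be any.
- clamp: The fixed clamp: black steel base plate 310 (x) x 360 (y) x 12 mm, two blue uprights at its y = -145 and +145 mm, and the cross beam along its y. Origin: centre of the underside of the base plate, on the bench, straight below the wheel axis.
- flask: The closed steel flask in the clamp: 290 (x, over the bottom plate) x 210 (y) x 94 mm high, loose on the clamp's base plate under the screw pad. Origin: centre of its underside. To be left alone.
- mallet: Mallet lying on the bench beside the clamp: blue barrel with yellow ends, 60 mm diameter, 126 mm long along its y at its x = +100 mm; wooden handle towards its -x, to x = -153 mm. Up to 60 mm high. Origin on the bench between them. To be left alone.
- brush: Wooden hand brush lying on its side on the bench beside the clamp, 267 mm long along its x, 60 mm wide, 36 mm high. Origin on the bench near its middle. To be left alone.
- rammer: Steel hand rammer standing upright on the bench beyond the clamp: foot disc of 54 mm diameter, rod of 18 mm diameter, 160 mm tall. Origin: centre of its underside. To be left alone.

How it is judged:
By the outcome, as a careful person would: the job done as asked, in the order asked, and still so for the second after the job is handed in, with the robot touching nothing.
It also fails if it takes over 53 s, if anything falls off the work surface, if the arm or the gripper's body presses on something with over 40 N, if the wrist force passes 120 N, or if a joint passes its speed limit or range.

## Working session

There is one attempt and no reset: what is moved stays moved. The work goes in short steps, Python scripts to look and compute and a tool call to move; the robot and the scene stay as the last step left them, time stands still between calls to the robot, and variables do not carry over. Pictures are saved under pics/ and viewed, at most 10 in all, crops included, and the job is handed in when it is done.

Besides the shell and the picture viewer there is one more tool, called as a command line: name --argument value ..., lists and objects as JSON in quotes. move_arm: Moves the arm, as the interface text tells. Its arguments: {"type":"object","properties":{"targets":{"type":"array"},"grip_force":{"type":"number"}},"required":["targets"]}

```bash
mkdir -p pics; cat > h.py <<'E'
import numpy as np, cv2
from cell import sense, read_camera
def pix2ray(c,uv):
    K=np.array([[c['fx'],0,c['cx']],[0,c['fy'],c['cy']],[0,0,1.]])
    n=cv2.undistortPoints(np.array([[uv]],float),K,np.array(c['distortion'],float))[0,0]
    R=np.array(c['R']);t=np.array(c['t'])
    return -R.T@t, R.T@np.array([n[0],n[1],1])
def onz(c,uv,z):
    o,d=pix2ray(c,uv); return o+d*(z-o[2])/d[2]
def proj(c,X):
    K=np.array([[c['fx'],0,c['cx']],[0,c['fy'],c['cy']],[0,0,1.]])
    return cv2.projectPoints(np.array([X],float),cv2.Rodrigues(np.array(c['R'],float))[0],np.array(c['t'],float),K,np.array(c['distortion'],float))[0][0,0]
def red(c):
    h=cv2.cvtColor(c['frame'],cv2.COLOR_RGB2HSV)
    m=((h[...,0]<8)|(h[...,0]>172))&(h[...,1]>140)&(h[...,2]>60)
    n,l,s,ce=cv2.connectedComponentsWithStats(m.astype(np.uint8))
    return [(s[i].tolist(),ce[i].round(1).tolist()) for i in range(1,n) if s[i][4]>40]
E
python3 - <<'E'
from h import *
s=sense();print(s)
for n in('top','side'):
    c=read_camera(n);cv2.imwrite(f'pics/{n}0.png',c['frame'][...,::-1]);print(n,-np.array(c['R']).T@c['t'],red(c))
E
```

```text
{'clock': 0.0, 'qpos': array([ 1.28700981e+00,  2.13384184e-01, -3.50456456e-02,  1.32352466e+00,
       -6.24501639e-06,  1.57083355e+00]), 'qd': array([-5.75135247e-04,  7.14494695e-05,  1.23443536e-03, -1.05888521e-03,
        5.14050240e-05,  5.65034850e-04]), 'joint_torque': array([-5.77729661e-03, -6.86166501e+01,  4.87117302e+01,  1.76797493e-02,
       -4.12424642e-04, -1.91175992e-06]), 'ee_pos': array([0.13990726, 0.47968898, 0.2498075 ]), 'tool_rot': array([-4.44312005e-01, -3.10985497e+00,  1.80225746e-03]), 'force': array([-0.35903898, -0.20963021,  0.8106547 ]), 'wrist_torque': array([-0.00879871,  0.03719943,  0.02557391]), 'grip_force': 0.0, 'finger_gap': 0.08564450843568397}
top [0.48570261 0.04807391 1.18756833] []
side [0.49100613 0.98871674 0.79681565] [([364, 133, 6, 18, 72], [366.5, 141.1])]
```

View pics/top0.png

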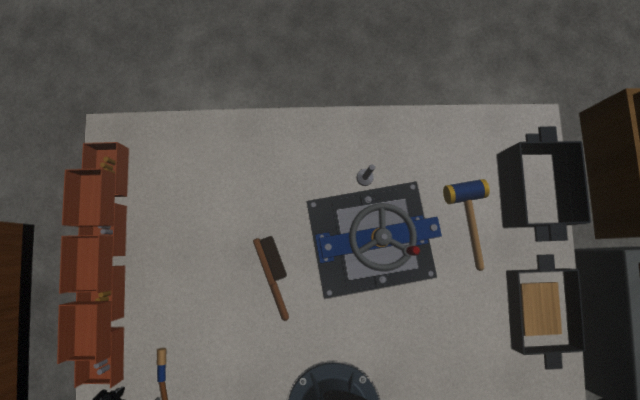

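View pics/side0.png

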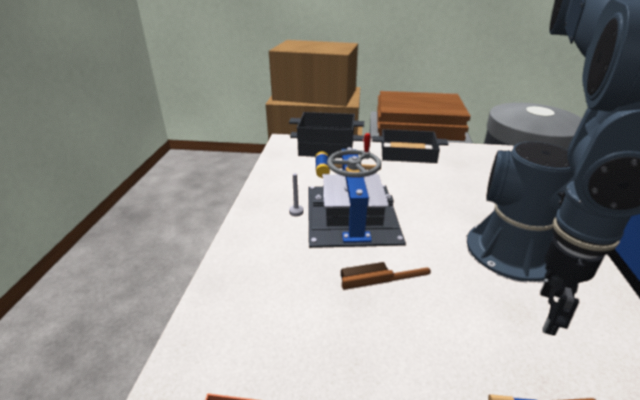

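The top view shows the hub near (384,236) and the red handle near (415,251). In the side view the handle is at (366,141). I'll enlarge the wheel next.

```bash
python3 - <<'E'
from h import *
c=read_camera('top');f=c['frame']
a=cv2.resize(f[185:290,300:450],None,fx=5,fy=5,interpolation=cv2.INTER_CUBIC)
cv2.imwrite('pics/topc.png',a[...,::-1])
h=onz(c,(384,236),.227);print(h)
hsv=cv2.cvtColor(f,cv2.COLOR_RGB2HSV);m=((hsv[...,0]<10)|(hsv[...,0]>170))&(hsv[...,1]>120)
m[:, :395]=0;m[:,430:]=0;m[:235]=0;m[265:]=0
ys,xs=np.nonzero(m);print(len(xs),xs.min(),xs.max(),ys.min(),ys.max(),xs.mean(),ys.mean())
p=onz(c,(xs.mean(),ys.mean()),.255);print(p,np.linalg.norm((p-h)[:2]))
d=read_camera('side');print(onz(d,(366.5,141.1),.251))
# triangulate
o1,d1=pix2ray(c,(xs.mean(),ys.mean()));o2,d2=pix2ray(d,(366.5,141.1))
A=np.c_[d1,-d2];k=np.linalg.lstsq(A,o2-o1,rcond=None)[0];print(o1+k[0]*d1,o2+k[1]*d2)
w=read_camera('wrist');print(-np.array(w['R']).T@w['t'], np.array(w['R'])[2])
E
```

```text
[ 0.51468636 -0.133474    0.227     ]
54 411 419 246 253 415.1296296296296 249.55555555555554
[ 0.47805729 -0.20431805  0.255     ] 0.07975316629252804
[ 0.47948818 -0.2078093   0.251     ]
[ 0.47803482 -0.20505984  0.25225912] [ 0.47951456 -0.20506978  0.25224968]
[0.06228955 0.50061446 0.37336517] [ 0.30106376 -0.09015619 -0.94933265]
```

View pics/topc.png

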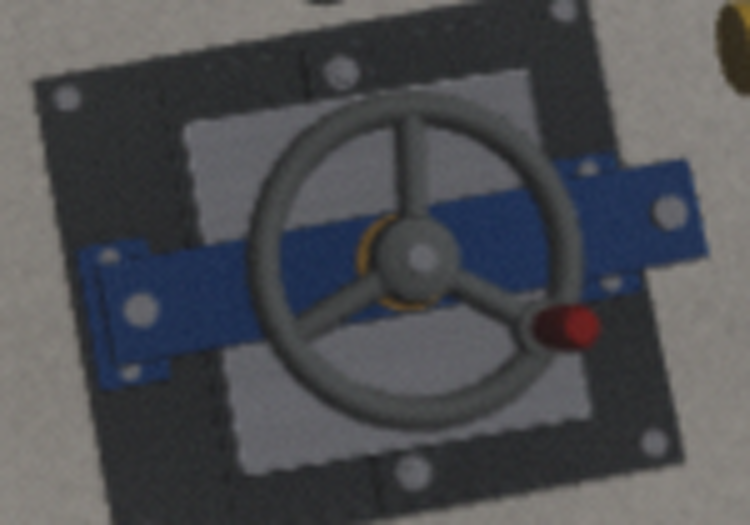

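The crop shows the wheel seen from above. The hub tip is at crop (424,257), i.e. pixel (384.6,236.2), and the handle top is at crop (580,327). That puts the hub at about (0.514,-0.134) and the handle at (0.479,-0.205), so its angle is about -154°. First I'll rise, shut the fingers and align the tool with the world axes.

move_arm --targets '[{"angular": [0,0,0.0585],"dp": [0,0,-0.4],"claw": -1},{"angular": [0,0,0.0585],"dp": [0,0,-0.4],"claw": -1},{"angular": [0,0,0.0585],"dp": [0,0,-0.4],"claw": -1},{"angular": [0,0,0.0585],"dp": [0,0,-0.4],"claw": -1},{"angular": [0,0,0.0585],"dp": [0,0,-0.4],"claw": -1},{"angular": [0,0,0.0585],"dp": [0,0,-0.4],"claw": -1},{"angular": [0,0,0.0585],"dp": [0,0,-0.4],"claw": -1},{"angular": [0,0,0],"dp": [0,0,-0.4],"claw": -1}]'

```text
clock: 1.25
ee_pos: [0.14, 0.4799, 0.3306]
tool_rot: [2.22, 2.223, -0.0]
force: [0.9, -0.5, -0.5]
finger_gap: -0.0002
grip_force: 0.0
```

move_arm --targets '[{"angular": [0,0,0],"dp": [-1,0.5,0],"claw": -1},{"angular": [0,0,0],"dp": [-1,0.5,0],"claw": -1},{"angular": [0,0,0],"dp": [-1,0.5,0],"claw": -1},{"angular": [0,0,0],"dp": [-1,0.5,0],"claw": -1},{"angular": [0,0,0],"dp": [-1,0.5,0],"claw": -1},{"angular": [0,0,0],"dp": [-1,0.5,0],"claw": -1},{"angular": [0,0,0],"dp": [-1,0.5,0],"claw": -1},{"angular": [0,0,0],"dp": [-1,0.5,0],"claw": -1}]'

```text
clock: 2.25
ee_pos: [0.2404, 0.2792, 0.3305]
tool_rot: [2.215, 2.228, 0.0]
force: [0.3, 0.4, -1.0]
finger_gap: -0.0
grip_force: 0.0
```

move_arm --targets '[{"angular": [0,0,0],"dp": [-1,0.5,0],"claw": -1},{"angular": [0,0,0],"dp": [-1,0.5,0],"claw": -1},{"angular": [0,0,0],"dp": [-1,0.5,0],"claw": -1},{"angular": [0,0,0],"dp": [-1,0.5,0],"claw": -1},{"angular": [0,0,0],"dp": [-1,0.5,0],"claw": -1},{"angular": [0,0,0],"dp": [-1,0.5,0],"claw": -1},{"angular": [0,0,0],"dp": [-1,0.5,0],"claw": -1},{"angular": [0,0,0],"dp": [-1,0.5,0],"claw": -1}]'

```text
clock: 3.25
ee_pos: [0.3405, 0.0792, 0.3305]
tool_rot: [2.215, 2.228, 0.0]
force: [0.2, 0.6, -0.3]
finger_gap: -0.0001
grip_force: 0.0
```

move_arm --targets '[{"angular": [0,0,0],"dp": [-1,0.5,0],"claw": -1},{"angular": [0,0,0],"dp": [-1,0.5,0],"claw": -1},{"angular": [0,0,0],"dp": [-1,0.5,0],"claw": -1},{"angular": [0,0,0],"dp": [-1,0.5,0],"claw": -1},{"angular": [0,0,0],"dp": [-1,0.5,0],"claw": -1},{"angular": [0,0,0],"dp": [-1,0.5,0],"claw": -1},{"angular": [0,0,0],"dp": [-1,0.5,0],"claw": -1},{"angular": [0,0,0],"dp": [-1,0.5,0],"claw": -1}]'

```text
clock: 4.25
ee_pos: [0.4406, -0.1208, 0.3305]
tool_rot: [2.215, 2.228, 0.0]
force: [-0.2, 0.1, -0.3]
finger_gap: -0.0001
grip_force: 0.0
```

```bash
python3 - <<'E'
from h import *
s=sense();print(s['ee_pos'],s['qpos'])
w=read_camera('wrist');cv2.imwrite('pics/w1.png',w['frame'][...,::-1]);print(red(w))
for X in [(.514,-.134,.227),(.479,-.205,.283),(.479,-.205,.251)]:print(proj(w,X))
E
```

```text
[ 0.44063002 -0.12075631  0.33046242] [-2.67502807e-01  1.24623570e-01  6.06295025e-02  1.50674481e+00
  2.54672184e-05  1.29735208e+00]
[]
[408.24063323 219.8188215 ]
[372.69145741 335.89716579]
[366.53386838 307.63791286]
```

View pics/w1.png

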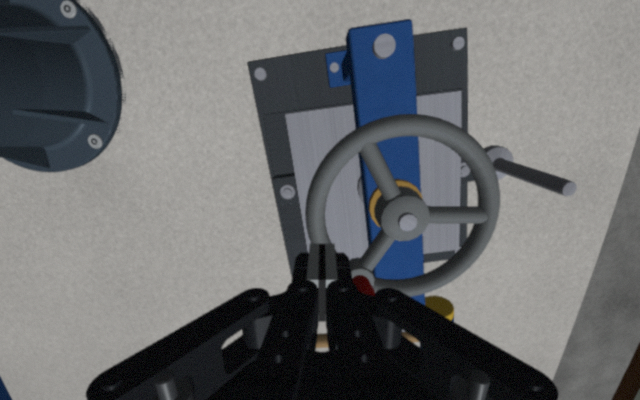

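Hub at (408,222), against a predicted (408,220), and the handle foot at (363,285), so the positions agree. The shut fingertips are near (321,248). I'll check how long the tips are and plan the path.

```bash
python3 - <<'E'
from h import *
w=read_camera('wrist');e=sense()['ee_pos']
for dz in(.0,.019,.032):
  for dy in (-.011,.011): print(dz,dy,proj(w,e-[0,-dy,dz]))
print(onz(w,(408,222),.227))
H=np.array([.514,-.1345])
# 5 deg rows from phi=171: 
for p0 in range(171,171+401,5):
  a,b=np.radians([p0,p0+5]);d=.0755*np.array([np.cos(b)-np.cos(a),np.sin(b)-np.sin(a)])/.025
  print(p0+5,'[%.2f,%.2f]'%(d[1],d[0]),end='\n' if (p0-171)//5%8==7 else ' ')
E
```

```text
0.0 -0.011 [320.69050486 290.17448456]
0.0 0.011 [320.85062348 251.36832405]
0.019 -0.011 [320.83472793 269.79241153]
0.019 0.011 [320.98377843 234.43961813]
0.032 -0.011 [320.91666083 258.22201262]
0.032 0.011 [321.05861611 224.93140264]
[ 0.51478755 -0.13804227  0.227     ]
176 [-0.26,-0.03] 181 [-0.26,-0.01] 186 [-0.26,0.02] 191 [-0.26,0.04] 196 [-0.26,0.06] 201 [-0.25,0.08] 206 [-0.24,0.11] 211 [-0.23,0.13]
216 [-0.22,0.15] 221 [-0.21,0.16] 226 [-0.19,0.18] 231 [-0.17,0.20] 236 [-0.16,0.21] 241 [-0.14,0.22] 246 [-0.12,0.24] 251 [-0.10,0.25]
256 [-0.07,0.25] 261 [-0.05,0.26] 266 [-0.03,0.26] 271 [-0.01,0.26] 276 [0.02,0.26] 281 [0.04,0.26] 286 [0.06,0.26] 291 [0.08,0.25]
296 [0.11,0.24] 301 [0.13,0.23] 306 [0.15,0.22] 311 [0.16,0.21] 316 [0.18,0.19] 321 [0.20,0.17] 326 [0.21,0.16] 331 [0.22,0.14]
336 [0.24,0.12] 341 [0.25,0.10] 346 [0.25,0.07] 351 [0.26,0.05] 356 [0.26,0.03] 361 [0.26,0.01] 366 [0.26,-0.02] 371 [0.26,-0.04]
376 [0.26,-0.06] 381 [0.25,-0.08] 386 [0.24,-0.11] 391 [0.23,-0.13] 396 [0.22,-0.15] 401 [0.21,-0.16] 406 [0.19,-0.18] 411 [0.17,-0.20]
416 [0.16,-0.21] 421 [0.14,-0.22] 426 [0.12,-0.24] 431 [0.10,-0.25] 436 [0.07,-0.25] 441 [0.05,-0.26] 446 [0.03,-0.26] 451 [0.01,-0.26]
456 [-0.02,-0.26] 461 [-0.04,-0.26] 466 [-0.06,-0.26] 471 [-0.08,-0.25] 476 [-0.11,-0.24] 481 [-0.13,-0.23] 486 [-0.15,-0.22] 491 [-0.16,-0.21]
496 [-0.18,-0.19] 501 [-0.20,-0.17] 506 [-0.21,-0.16] 511 [-0.22,-0.14] 516 [-0.24,-0.12] 521 [-0.25,-0.10] 526 [-0.25,-0.07] 531 [-0.26,-0.05]
536 [-0.26,-0.03] 541 [-0.26,-0.01] 546 [-0.26,0.02] 551 [-0.26,0.04] 556 [-0.26,0.06] 561 [-0.25,0.08] 566 [-0.24,0.11] 571 [-0.23,0.13]
576 [-0.22,0.15]
```

move_arm --targets '[{"angular": [0,0,0],"dp": [0,0,0.33],"claw": -1},{"angular": [0,0,0],"dp": [0,0,0.33],"claw": -1},{"angular": [0,0,0],"dp": [0,0,0.33],"claw": -1},{"angular": [0,0,0],"dp": [0,0,0.33],"claw": -1},{"angular": [0,0,0],"dp": [0,0,0.33],"claw": -1},{"angular": [0,0,0],"dp": [0,0,0.33],"claw": -1},{"angular": [0,0,0],"dp": [0,0,0.33],"claw": -1},{"angular": [0,0,0],"dp": [0,0,0.33],"claw": -1}]'

```text
clock: 5.35
ee_pos: [0.4403, -0.1199, 0.2638]
tool_rot: [2.221, 2.222, -0.0]
force: [0.1, -0.1, 0.9]
finger_gap: 0.0001
grip_force: 0.0
```

move_arm --targets '[{"angular": [0,0,0],"dp": [-0.26,-0.03,0],"claw": -1},{"angular": [0,0,0],"dp": [-0.26,-0.01,0],"claw": -1},{"angular": [0,0,0],"dp": [-0.26,0.02,0],"claw": -1},{"angular": [0,0,0],"dp": [-0.26,0.04,0],"claw": -1},{"angular": [0,0,0],"dp": [-0.26,0.06,0],"claw": -1},{"angular": [0,0,0],"dp": [-0.25,0.08,0],"claw": -1},{"angular": [0,0,0],"dp": [-0.24,0.11,0],"claw": -1},{"angular": [0,0,0],"dp": [-0.23,0.13,0],"claw": -1}]'

```text
clock: 6.35
ee_pos: [0.4506, -0.1707, 0.2643]
tool_rot: [2.221, 2.222, -0.0]
force: [-0.0, 0.3, 0.4]
finger_gap: -0.0001
grip_force: 0.0
```

move_arm --targets '[{"angular": [0,0,0],"dp": [-0.22,0.15,0],"claw": -1},{"angular": [0,0,0],"dp": [-0.21,0.16,0],"claw": -1},{"angular": [0,0,0],"dp": [-0.19,0.18,0],"claw": -1},{"angular": [0,0,0],"dp": [-0.17,0.2,0],"claw": -1},{"angular": [0,0,0],"dp": [-0.16,0.21,0],"claw": -1},{"angular": [0,0,0],"dp": [-0.14,0.22,0],"claw": -1},{"angular": [0,0,0],"dp": [-0.12,0.24,0],"claw": -1},{"angular": [0,0,0],"dp": [-0.1,0.25,0],"claw": -1}]'

```text
clock: 7.35
ee_pos: [0.491, -0.2034, 0.2644]
tool_rot: [2.221, 2.222, -0.0]
force: [-3.4, 1.2, 2.6]
finger_gap: 0.0001
grip_force: 2.0
```

```bash
python3 - <<'E'
from h import *
e=sense()['ee_pos'];d=e[:2]-[.514,-.1355];print(e,np.hypot(*d),np.degrees(np.arctan2(d[1],d[0]))%360)
w=read_camera('side');f=w['frame'];a=cv2.resize(f[90:230,300:440],None,fx=4,fy=4)
t=read_camera('top');b=cv2.resize(t['frame'][185:290,330:450],None,fx=4,fy=4)
a=a[:420,:320+0] if 0 else a
out=np.zeros((560,800,3),np.uint8);out[:560,:320]=a[:,120:440];out[:420,320:]=b
cv2.imwrite('pics/s2.png',out[...,::-1])
print(red(w))
E
```

```text
[ 0.49101564 -0.20340096  0.26436017] 0.07168557059799303 251.2991227416856
[([351, 131, 8, 18, 105], [354.7, 138.5])]
```

View pics/s2.png

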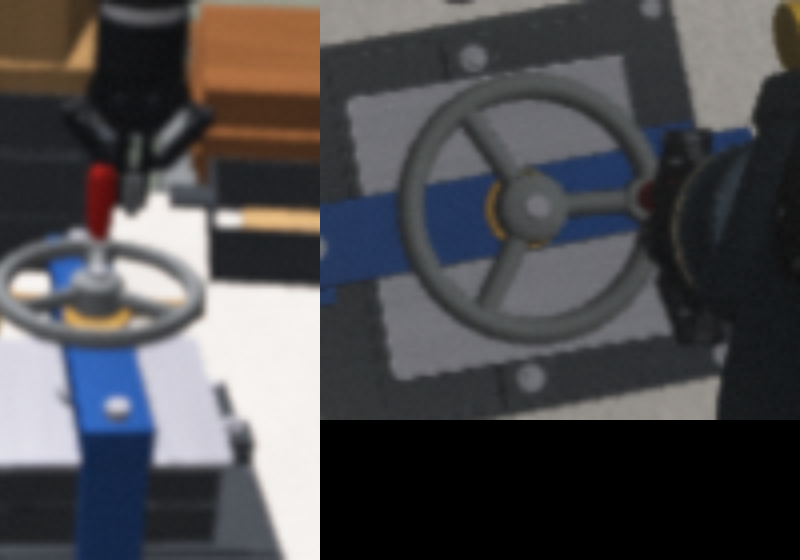

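The wheel has turned about 28° and the handle now stands near 271°. The shut fingertips are behind it at mid-height, and the links above sit close to the handle top. I'll raise by 8 mm and continue.

move_arm --targets '[{"angular": [0,0,0],"dp": [-0.09,0.25,-0.04],"claw": -1},{"angular": [0,0,0],"dp": [-0.07,0.26,-0.04],"claw": -1},{"angular": [0,0,0],"dp": [-0.05,0.26,-0.04],"claw": -1},{"angular": [0,0,0],"dp": [-0.03,0.26,-0.04],"claw": -1},{"angular": [0,0,0],"dp": [0.0,0.26,-0.04],"claw": -1},{"angular": [0,0,0],"dp": [0.02,0.26,-0.04],"claw": -1},{"angular": [0,0,0],"dp": [0.05,0.26,-0.04],"claw": -1},{"angular": [0,0,0],"dp": [0.07,0.25,-0.04],"claw": -1}]'

```text
clock: 8.45
ee_pos: [0.5427, -0.2056, 0.2725]
tool_rot: [2.221, 2.222, 0.0]
force: [-2.9, -2.1, -2.4]
finger_gap: 0.0002
grip_force: 1.7
```

move_arm --targets '[{"angular": [0,0,0],"dp": [0.11,0.24,0],"claw": -1},{"angular": [0,0,0],"dp": [0.13,0.23,0],"claw": -1},{"angular": [0,0,0],"dp": [0.15,0.22,0],"claw": -1},{"angular": [0,0,0],"dp": [0.16,0.21,0],"claw": -1},{"angular": [0,0,0],"dp": [0.18,0.19,0],"claw": -1},{"angular": [0,0,0],"dp": [0.2,0.17,0],"claw": -1},{"angular": [0,0,0],"dp": [0.21,0.16,0],"claw": -1},{"angular": [0,0,0],"dp": [0.22,0.14,0],"claw": -1}]'

```text
clock: 9.45
ee_pos: [0.5815, -0.1712, 0.2725]
tool_rot: [2.221, 2.222, 0.0]
force: [-0.8, -4.0, 3.9]
finger_gap: 0.0001
grip_force: 1.9
```

```bash
cat > st.py <<'E'
from h import *
e=sense();f=e['force'];e=e['ee_pos'];d=e[:2]-[.514,-.1355];print(e,f,np.hypot(*d),np.degrees(np.arctan2(d[1],d[0]))%360)
w=read_camera('side')
for s,c in red(w):
  if 250<c[0]<460:
    p=onz(w,c,.252);q=p[:2]-[.514,-.1355];print(s,c,p,np.hypot(*q),np.degrees(np.arctan2(q[1],q[0]))%360)
E
python3 st.py
```

```text
[ 0.58150985 -0.17119949  0.27248415] [-0.84233474 -3.98446059  3.86598307] 0.07636774855444001 332.1299285793552
[329, 136, 7, 20, 120] [331.8, 145.3] [ 0.5919199  -0.15937459  0.252     ] 0.08149544116973327 342.9649840089968
```

Contact holds at about 4 N. Continuing.

move_arm --targets '[{"angular": [0,0,0],"dp": [0.24,0.12,0],"claw": -1},{"angular": [0,0,0],"dp": [0.25,0.1,0],"claw": -1},{"angular": [0,0,0],"dp": [0.25,0.07,0],"claw": -1},{"angular": [0,0,0],"dp": [0.26,0.05,0],"claw": -1},{"angular": [0,0,0],"dp": [0.26,0.03,0],"claw": -1},{"angular": [0,0,0],"dp": [0.26,0.01,0],"claw": -1},{"angular": [0,0,0],"dp": [0.26,-0.02,0],"claw": -1},{"angular": [0,0,0],"dp": [0.26,-0.04,0],"claw": -1}]'

```text
clock: 10.5
ee_pos: [0.589, -0.1201, 0.2723]
tool_rot: [2.221, 2.222, 0.0]
force: [1.0, -3.5, 2.9]
finger_gap: 0.0001
grip_force: 2.0
```

move_arm --targets '[{"angular": [0,0,0],"dp": [0.26,-0.06,0],"claw": -1},{"angular": [0,0,0],"dp": [0.25,-0.08,0],"claw": -1},{"angular": [0,0,0],"dp": [0.24,-0.11,0],"claw": -1},{"angular": [0,0,0],"dp": [0.23,-0.13,0],"claw": -1},{"angular": [0,0,0],"dp": [0.22,-0.15,0],"claw": -1},{"angular": [0,0,0],"dp": [0.21,-0.16,0],"claw": -1},{"angular": [0,0,0],"dp": [0.19,-0.18,0],"claw": -1},{"angular": [0,0,0],"dp": [0.17,-0.2,0],"claw": -1}]'

```text
clock: 11.5
ee_pos: [0.562, -0.0759, 0.2724]
tool_rot: [2.221, 2.222, 0.001]
force: [2.5, -1.8, 2.0]
finger_gap: 0.0
grip_force: 2.0
```

```bash
python3 st.py; python3 - <<'E'
from h import *
w=read_camera('side');cv2.imwrite('pics/s3.png',cv2.resize(w['frame'][60:230,270:470],None,fx=3,fy=3)[...,::-1])
E
```

```text
[ 0.56204251 -0.07587877  0.27237063] [ 2.52922245 -1.83136586  1.95812893] 0.07656875628261463 51.13829545331472
[342, 149, 8, 20, 116] [345.1, 157.7] [ 0.54277233 -0.07571297  0.252     ] 0.06635010238457448 64.30095468111031
```

View pics/s3.png

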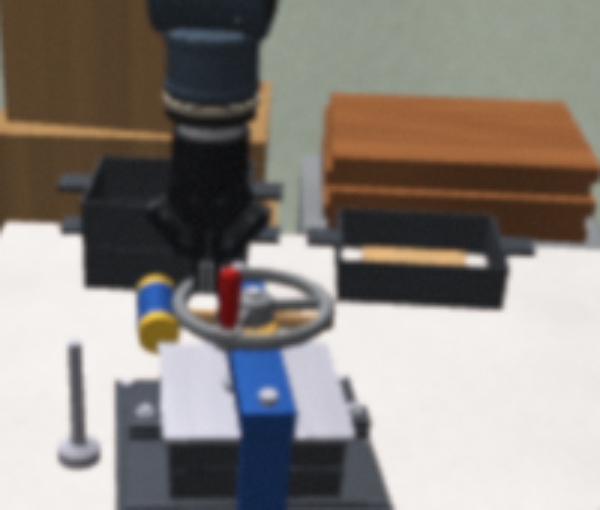

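The handle now stands in front of the fingers, blob at (345,158), at about 70°. The mallet and rammer are undisturbed. Continuing.

move_arm --targets '[{"angular": [0,0,0],"dp": [0.15,-0.21,0],"claw": -1},{"angular": [0,0,0],"dp": [0.14,-0.22,0],"claw": -1},{"angular": [0,0,0],"dp": [0.12,-0.24,0],"claw": -1},{"angular": [0,0,0],"dp": [0.1,-0.25,0],"claw": -1},{"angular": [0,0,0],"dp": [0.07,-0.25,0],"claw": -1},{"angular": [0,0,0],"dp": [0.05,-0.26,0],"claw": -1},{"angular": [0,0,0],"dp": [0.03,-0.26,0],"claw": -1},{"angular": [0,0,0],"dp": [0.01,-0.26,0],"claw": -1}]'

```text
clock: 12.6
ee_pos: [0.5131, -0.0596, 0.2724]
tool_rot: [2.221, 2.222, 0.0]
force: [3.6, 0.1, 1.3]
finger_gap: -0.0
grip_force: 2.2
```

move_arm --targets '[{"angular": [0,0,0],"dp": [-0.02,-0.26,0],"claw": -1},{"angular": [0,0,0],"dp": [-0.04,-0.26,0],"claw": -1},{"angular": [0,0,0],"dp": [-0.06,-0.26,0],"claw": -1},{"angular": [0,0,0],"dp": [-0.08,-0.25,0],"claw": -1},{"angular": [0,0,0],"dp": [-0.11,-0.24,0],"claw": -1},{"angular": [0,0,0],"dp": [-0.13,-0.23,0],"claw": -1},{"angular": [0,0,0],"dp": [-0.15,-0.22,0],"claw": -1},{"angular": [0,0,0],"dp": [-0.16,-0.21,0],"claw": -1}]'

```text
clock: 13.6
ee_pos: [0.4648, -0.0785, 0.2722]
tool_rot: [-2.221, -2.222, 0.0]
force: [2.3, 3.7, 2.0]
finger_gap: -0.0001
grip_force: 2.0
```

```bash
python3 st.py
```

```text
[ 0.46479427 -0.07852912  0.27224111] [2.29324399 3.67669838 2.01183647] 0.07527871409592572 130.8171589282914
[373, 147, 5, 18, 52] [375.4, 157.0] [ 0.44992562 -0.09152962  0.252     ] 0.07771049307545003 145.54054312535706
```

move_arm --targets '[{"angular": [0,0,0],"dp": [-0.18,-0.19,0],"claw": -1},{"angular": [0,0,0],"dp": [-0.2,-0.17,0],"claw": -1},{"angular": [0,0,0],"dp": [-0.21,-0.16,0],"claw": -1},{"angular": [0,0,0],"dp": [-0.22,-0.14,0],"claw": -1},{"angular": [0,0,0],"dp": [-0.24,-0.12,0],"claw": -1},{"angular": [0,0,0],"dp": [-0.25,-0.1,0],"claw": -1},{"angular": [0,0,0],"dp": [-0.25,-0.07,0],"claw": -1},{"angular": [0,0,0],"dp": [-0.26,-0.05,0],"claw": -1}]'

```text
clock: 14.65
ee_pos: [0.4401, -0.1241, 0.2723]
tool_rot: [-2.221, -2.222, 0.0]
force: [0.0, 3.1, 2.5]
finger_gap: 0.0001
grip_force: 2.0
```

move_arm --targets '[{"angular": [0,0,0],"dp": [-0.26,-0.03,0],"claw": -1},{"angular": [0,0,0],"dp": [-0.26,-0.01,0],"claw": -1},{"angular": [0,0,0],"dp": [-0.26,0.02,0],"claw": -1},{"angular": [0,0,0],"dp": [-0.26,0.04,0],"claw": -1},{"angular": [0,0,0],"dp": [-0.26,0.06,0],"claw": -1},{"angular": [0,0,0],"dp": [-0.25,0.08,0],"claw": -1},{"angular": [0,0,0],"dp": [-0.24,0.11,0],"claw": -1},{"angular": [0,0,0],"dp": [0,0,0],"claw": -1}]'

```text
clock: 15.65
ee_pos: [0.4473, -0.169, 0.2721]
tool_rot: [2.221, 2.221, -0.001]
force: [-0.5, 0.2, -0.8]
finger_gap: -0.0001
grip_force: 0.0
```

```bash
python3 st.py;  python3 - <<'E'
from h import *
w=read_camera('side');t=read_camera('top')
print(proj(w,(.479,-.205,.251)),proj(w,(.479,-.205,.256)))
o=np.hstack([cv2.resize(w['frame'][100:190,310:430],(400,300)),cv2.resize(t['frame'][195:285,330:450],(400,300))])
cv2.imwrite('pics/s4.png',o[...,::-1])
E
```

```text
[ 0.44727684 -0.16897464  0.27211982] [-0.45171103  0.16974641 -0.82293727] 0.07464939668771108 206.64266906594523
[369, 134, 4, 17, 58] [370.3, 142.1] [ 0.46677282 -0.19917073  0.252     ] 0.0792740100365594 233.43416497944537
[366.63049666 141.45794418] [366.72423245 140.08931026]
```

View pics/s4.png

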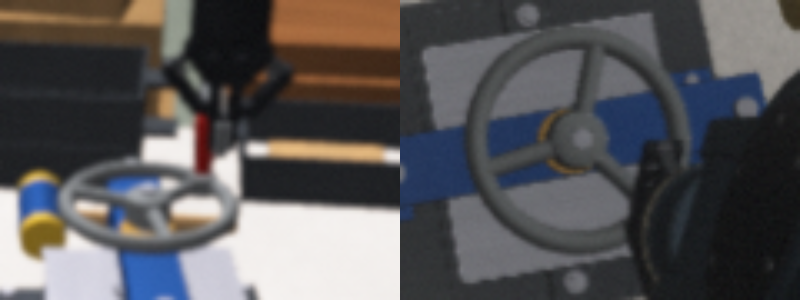

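The side view shows the handle standing left of the fingers, and the top view shows all three spokes. I'll measure the wheel angle from the spokes against the first picture.

```bash
cat > ang.py <<'E'
from h import *
c=read_camera('top');ref=cv2.imread('pics/top0.png')[...,::-1]
def prof(img,z):
    g=np.arange(0,360,.5);r=np.arange(.030,.066,.002)
    H=np.array([.514,-.1345]);acc=0
    L=cv2.cvtColor(np.ascontiguousarray(img),cv2.COLOR_RGB2HSV)
    out=[]
    for rr in r:
        P=np.array([proj(c,(H[0]+rr*np.cos(a),H[1]+rr*np.sin(a),z)) for a in np.radians(g)],np.float32)
        s=cv2.remap(L,P[:,0].reshape(1,-1),P[:,1].reshape(1,-1),cv2.INTER_LINEAR)[0].astype(float)
        out.append(np.where((s[:,1]<90),s[:,2],255))
    return g,np.array(out)
for n,img,z in(('ref',ref,.207),('now',c['frame'],.212)):
    g,o=prof(img,z)
    m=(o<np.array(118)).mean(0)>.6   # dark grey along most radii
    b=np.flatnonzero(np.diff(np.r_[0,m.astype(int),0]))
    print(n,[(g[x],g[y-1],(g[x]+g[y-1])/2) for x,y in zip(b[::2],b[1::2]) if y-x>4], np.percentile(o,[5,25,50,75]))
E
python3 ang.py
```

```text
ref [(np.float64(0.0), np.float64(65.0), np.float64(32.5)), (np.float64(110.0), np.float64(251.0), np.float64(180.5)), (np.float64(316.5), np.float64(359.5), np.float64(338.0))] [ 58.  90. 101. 255.]
now [(np.float64(0.0), np.float64(63.0), np.float64(31.5)), (np.float64(97.0), np.float64(114.5), np.float64(105.75)), (np.float64(131.5), np.float64(243.0), np.float64(187.25)), (np.float64(318.0), np.float64(359.5), np.float64(338.75))] [ 52.  93. 114. 255.]
```

```bash
cat >> ang.py <<'E'
for n,img,z in(('ref',ref,.207),('now',c['frame'],.212)):
    g,o=prof(img,z); p=np.median(o,0); print(n,[(int(a),int(v)) for a,v in zip(g[::8],p[::8])])
E
python3 ang.py | tail -2
```

```text
ref [(0, 71), (4, 55), (8, 50), (12, 73), (16, 97), (20, 99), (24, 100), (28, 100), (32, 100), (36, 99), (40, 100), (44, 100), (48, 99), (52, 100), (56, 100), (60, 100), (64, 100), (68, 255), (72, 255), (76, 255), (80, 255), (84, 255), (88, 255), (92, 255), (96, 255), (100, 255), (104, 255), (108, 255), (112, 60), (116, 67), (120, 69), (124, 62), (128, 62), (132, 101), (136, 101), (140, 102), (144, 100), (148, 101), (152, 101), (156, 101), (160, 101), (164, 102), (168, 101), (172, 102), (176, 101), (180, 101), (184, 102), (188, 101), (192, 101), (196, 101), (200, 100), (204, 101), (208, 100), (212, 100), (216, 100), (220, 100), (224, 98), (228, 76), (232, 49), (236, 54), (240, 68), (244, 76), (248, 76), (252, 255), (256, 255), (260, 255), (264, 255), (268, 255), (272, 255), (276, 255), (280, 255), (284, 255), (288, 255), (292, 255), (296, 255), (300, 255), (304, 255), (308, 255), (312, 255), (316, 102), (320, 101), (324, 101), (328, 100), (332, 100), (336, 100), (340, 100), (344, 100), (348, 97), (352, 86), (356, 77)]
now [(0, 96), (4, 112), (8, 114), (12, 113), (16, 115), (20, 114),
[... 272 characters left out ...]
255), (124, 255), (128, 255), (132, 117), (136, 116), (140, 115), (144, 115), (148, 114), (152, 114), (156, 114), (160, 115), (164, 115), (168, 115), (172, 115), (176, 115), (180, 115), (184, 115), (188, 115), (192, 115), (196, 114), (200, 114), (204, 113), (208, 113), (212, 105), (216, 69), (220, 50), (224, 65), (228, 80), (232, 86), (236, 84), (240, 88), (244, 84), (248, 255), (252, 255), (256, 255), (260, 255), (264, 255), (268, 255), (272, 255), (276, 255), (280, 255), (284, 255), (288, 255), (292, 255), (296, 255), (300, 255), (304, 255), (308, 255), (312, 255), (316, 115), (320, 115), (324, 114), (328, 115), (332, 114), (336, 109), (340, 90), (344, 85), (348, 76), (352, 61), (356, 61)]
```

About 14° is left (spoke edges differ by 13 to 14.5°). I'll push 12° slowly, then measure again.

move_arm --targets '[{"angular": [0,0,0],"dp": [-0.1,0.05,0],"claw": -1},{"angular": [0,0,0],"dp": [-0.1,0.055,0],"claw": -1},{"angular": [0,0,0],"dp": [-0.1,0.06,0],"claw": -1},{"angular": [0,0,0],"dp": [-0.09,0.06,0],"claw": -1},{"angular": [0,0,0],"dp": [-0.09,0.065,0],"claw": -1},{"angular": [0,0,0],"dp": [-0.07,0.055,0],"claw": -1},{"angular": [0,0,0],"dp": [0,0,0],"claw": -1},{"angular": [0,0,0],"dp": [0,0,0],"claw": -1}]'

```text
clock: 16.9
ee_pos: [0.4557, -0.1822, 0.2723]
tool_rot: [2.221, 2.222, -0.0]
force: [-1.7, 1.9, 1.1]
finger_gap: -0.0
grip_force: 0.9
```

```bash
python3 st.py; cat > ang2.py <<'E'
import io,contextlib
with contextlib.redirect_stdout(io.StringIO()):
    from ang import *
# relative rotation by circular shift of dark-edge crossing (falling/rising through mid level) at three spokes
def cross(p,g,lo,hi,base,rise):
    lev=base*.82; idx=[i for i in range(len(g)-1) if lo<=g[i]<=hi]
    for i in idx:
        a,b=p[i],p[i+1]
        if (rise and a<lev<=b) or (not rise and a>=lev>b): return round(g[i]+.5*(lev-a)/(b-a),1)
for n,img,z in(('ref',ref,.207),('now',c['frame'],.212)):
    g,o=prof(img,z);p=np.median(o,0)
    base=np.median(p[(g>150)&(g<200)]);q=np.r_[p,p];gg=np.r_[g,g+360]
    print(n,base,cross(q,gg,350,385,base,True),cross(q,gg,205,235,base,False),cross(q,gg,112,138,base,True),cross(q,gg,85,125,base,False))
E
python3 ang2.py
```

```text
[ 0.45574462 -0.18223279  0.27233388] [-1.66685781  1.92186211  1.05714122] 0.07468361598405834 218.73677712790294
[365, 132, 5, 18, 74] [366.8, 139.9] [ 0.47868533 -0.2153904   0.252     ] 0.0873475955826983 246.1527012001796
ref 101.0 372.9 227.3 129.8 109.9
now 116.0 371.5 226.7 129.3 108.9
```

About 0.9° is left. I'll nudge it by 1 mm.

move_arm --targets '[{"angular": [0,0,0],"dp": [-0.017,0.014,0],"claw": -1},{"angular": [0,0,0],"dp": [-0.017,0.014,0],"claw": -1},{"angular": [0,0,0],"dp": [0,0,0],"claw": -1},{"angular": [0,0,0],"dp": [0,0,0],"claw": -1},{"angular": [0,0,0],"dp": [0,0,0],"claw": -1},{"angular": [0,0,0],"dp": [0,0,0],"claw": -1},{"angular": [0,0,0],"dp": [0,0,0],"claw": -1},{"angular": [0,0,0],"dp": [0,0,0],"claw": -1}]'

```text
clock: 18.0
ee_pos: [0.4564, -0.183, 0.2723]
tool_rot: [-2.221, -2.222, -0.0]
force: [-1.6, 4.0, 1.4]
finger_gap: -0.0005
grip_force: 2.0
```

```bash
python3 st.py; python3 ang2.py
```

```text
[ 0.4564077  -0.18295173  0.27230675] [-1.59625661  4.01987934  1.43121551] 0.07462265375463334 219.48596072892397
[365, 132, 5, 18, 71] [366.6, 139.7] [ 0.47938546 -0.21693103  0.252     ] 0.0884826529372436 246.97072247670698
ref 101.0 372.9 227.3 129.8 109.9
now 116.0 373.0 227.2 130.0 109.9
```

All the spoke edges match the first picture, and so does the side view. Now backing away from the handle, then up and off to the side.

move_arm --targets '[{"angular": [0,0,0],"dp": [0.15,-0.12,0],"claw": -1},{"angular": [0,0,0],"dp": [0.3,-0.25,0],"claw": -1},{"angular": [0,0,0],"dp": [0.3,-0.25,0],"claw": -1},{"angular": [0,0,0],"dp": [0.3,-0.25,-0.3],"claw": -1},{"angular": [0,0,0],"dp": [0,0,-0.8],"claw": -1},{"angular": [0,0,0],"dp": [0,0,-0.9],"claw": -1},{"angular": [0,0,0],"dp": [0,0,-0.9],"claw": -1},{"angular": [0,0,0],"dp": [0,0,-0.5],"claw": -1}]'

```text
clock: 19.1
ee_pos: [0.4347, -0.1565, 0.3588]
tool_rot: [2.22, 2.221, 0.001]
force: [0.4, -0.0, 0.5]
finger_gap: 0.0003
grip_force: 0.0
```

move_arm --targets '[{"angular": [0,0,0],"dp": [0.8,-0.4,0],"claw": -1},{"angular": [0,0,0],"dp": [1,-0.4,0],"claw": -1},{"angular": [0,0,0],"dp": [1,-0.4,0],"claw": -1},{"angular": [0,0,0],"dp": [1,-0.4,0],"claw": -1},{"angular": [0,0,0],"dp": [1,-0.4,0],"claw": -1},{"angular": [0,0,0],"dp": [1,-0.4,0],"claw": -1},{"angular": [0,0,0],"dp": [0.8,-0.3,0],"claw": -1},{"angular": [0,0,0],"dp": [0.3,0,0],"claw": -1}]'

```text
clock: 20.1
ee_pos: [0.3666, 0.0165, 0.3575]
tool_rot: [2.219, 2.223, 0.0]
force: [-0.5, -1.0, 0.4]
finger_gap: 0.0
grip_force: 0.0
```

move_arm --targets '[{"angular": [0,0,0],"dp": [0.8,0,0],"claw": -1},{"angular": [0,0,0],"dp": [1,0,0],"claw": -1},{"angular": [0,0,0],"dp": [1,0,0],"claw": -1},{"angular": [0,0,0],"dp": [1,0,0],"claw": -1},{"angular": [0,0,0],"dp": [1,0,0],"claw": -1},{"angular": [0,0,0],"dp": [1,0,0],"claw": -1},{"angular": [0,0,0],"dp": [0.6,0,0],"claw": -1},{"angular": [0,0,0],"dp": [0,0,0],"claw": -1}]'

```text
clock: 21.1
ee_pos: [0.3671, 0.1761, 0.3571]
tool_rot: [-2.22, -2.223, 0.001]
force: [0.7, 0.4, -0.2]
finger_gap: 0.0002
grip_force: 0.0
```

```bash
python3 st.py; python3 ang2.py; python3 - <<'E'
from h import *
t=read_camera('top');cv2.imwrite('pics/end.png',t['frame'][...,::-1])
hsv=cv2.cvtColor(t['frame'],cv2.COLOR_RGB2HSV);m=((hsv[...,0]<10)|(hsv[...,0]>170))&(hsv[...,1]>120)
m[:, :395]=0;m[:,430:]=0;m[:235]=0;m[265:]=0
ys,xs=np.nonzero(m);print(len(xs),xs.mean(),ys.mean(),'ref 415.13 249.56; expected rise shift',proj(t,(.479,-.205,.26))-proj(t,(.479,-.205,.255)))
E
```

```text
[0.36710407 0.17608642 0.3570893 ] [ 0.70415994  0.40337312 -0.17728116] 0.34447715153279096 115.24130945626051
[365, 132, 5, 18, 72] [366.7, 139.7] [ 0.47905007 -0.21697114  0.252     ] 0.08865124836142205 246.781371067455
ref 101.0 372.9 227.3 129.8 109.9
now 106.5 373.6 227.1 129.4 109.4
56 415.32142857142856 249.58928571428572 ref 415.13 249.56; expected rise shift [ 0.54442864 -0.00202363]
```

View pics/end.png

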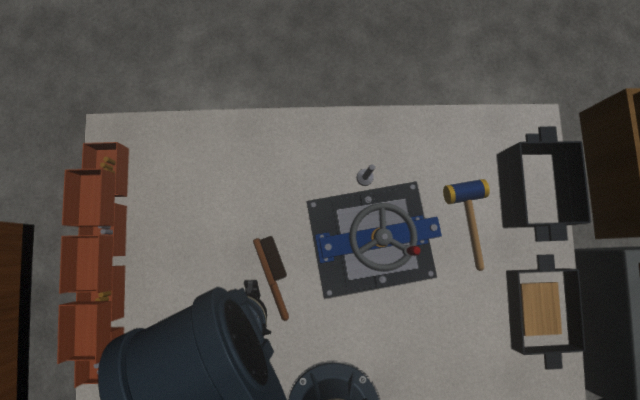

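In the end view the handle is back at (415,250), its starting place. The flask, mallet, brush and rammer have not moved, and the hand is well clear.

```bash
python3 -c "
from cell import close_job
print(close_job())"
```

```text
the job is handed in; nothing more can be done
None
```

I pushed the hand wheel one full turn counter-clockwise by its handle with the fingers shut, leaving the handle within about 1° of its starting place by the camera images; nothing else moved, and the job was handed in with the hand clear at about 21 s.

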